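# Fetch the control vial from behind the reagent bottles and warm it

## Task

The small green-capped control vial stands at the back of the grey reagent rack, shut in by the three larger bottles. Lift all three bottles out and stand them on the white spill tray, move the vial to the bore of the block heater so that it is fully down, and only then put each bottle back, upright, in the very seat it came from, because the analyser draws each reagent from its own position. Let no bottle or vial fall over, and leave the timer and the orange-lidded cup alone.

Things in the scene. Friction and masses are not known exactly. Their poses are not given: they have to be found in the camera images.
- bottle_blue_cap: Loose. Origin: centre of its underside, z up its axis. White bottle, 62 mm diameter, 130 mm tall, 0.27 kg; blue cap 36 mm diameter over its top 20 mm (110 to 130 mm above the origin), shoulders sloping below it. The cap is the place to grasp it from above.
- bottle_black_cap: Loose. Origin: centre of its underside, z up its axis. Brown bottle, 52 mm diameter, 105 mm tall, 0.13 kg; black cap 31 mm diameter over its top 15 mm (90 to 105 mm above the origin). The cap is the place to grasp it from above.
- bottle_red_cap: Loose. Origin: centre of its underside, z up its axis. White bottle with a green band, 48 mm diameter, 95 mm tall, 0.11 kg; red cap 30 mm diameter over its top 14 mm (81 to 95 mm above the origin). The cap is the place to grasp it from above.
- control_vial: The thing to fetch: small white vial, purple band, 33 mm diameter, 58 mm tall, 0.03 kg; green cap 23 mm diameter over its top 9 mm, straight body, shoulder sloping in under the cap. Loose; origin: centre of its underside, z up. Grasp its body from above, fingers closing along the rack's y, once the bottles are out.
- reagent_rack: Grey rack, 146 (x) by 204 (y) mm, fixed. Origin: centre of its underside; x points to its 47 mm high rear rail. Three equal bottle seats at (x, y) = (30, 58), (30, -58), (-28, 0) mm, which bottle in which varies: floor 13 mm above the origin, round collar 70 mm wide inside at the floor, flaring to 75 mm at its rim 25 mm up. Vial's seat at (30, 0), floor 5 mm, rim 14 mm up.
- spill_tray: White shallow tray, 155 (x) by 220 (y) mm, fixed, pale blue sheet on its floor. Origin: centre of its underside, axes along its sides; floor 4 mm above it, walls 4 mm thick, rim 18 mm high. Standing places at (0, -70), (0, 0) and (0, 70) mm in its frame leave room for all three bottles.
- block_heater: White block heater, bare aluminium block on top, fixed. Origin: on the worktop, straight below the centre of its vial bore. Block top (84 by 110 mm) 75 mm above the origin; round bore 41 mm wide, 3 mm chamfer, 20 mm deep, floor 55 mm above the origin. Display and keys (60 mm high) lie 60 to 95 mm from the bore on its -x side. The small dark tube bores play no part.
- bench_timer: Bystander: white digital timer, 62 by 68 by 19 mm, lying on the worktop, loose. Origin: centre of its underside.
- orange_cup: Bystander: specimen cup with an orange lid, 63 mm diameter, 65 mm tall, loose. Origin: centre of its underside.
Things that resemble listed ones, but are neither listed nor needed, are in the scene too. What is shaped like the control_vial but pink is not meant. Leave any purple look-alike of the bottle_red_cap alone.

How it is judged (in metres and radians):
On the way, in this order (a step that is already met when the one before it is completed fails the run):
1. all three bottles stand upright on the spill tray, let go (x of bottle_blue_cap in the frame of spill_tray between -0.06 and 0.06 m and y of bottle_blue_cap in the frame of spill_tray between -0.09 and 0.09 m and z of each of bottle_blue_cap, bottle_black_cap, bottle_red_cap in the frame of spill_tray below 0.01 m and angle between each of bottle_blue_cap, bottle_black_cap, bottle_red_cap's own z axis and vertical below 0.08 rad and linear speed of each of bottle_blue_cap, bottle_black_cap, bottle_red_cap below 0.03 m/s and x of bottle_black_cap in the frame of spill_tray between -0.06 and 0.06 m and y of bottle_black_cap in the frame of spill_tray between -0.09 and 0.09 m and x of bottle_red_cap in the frame of spill_tray between -0.06 and 0.06 m and y of bottle_red_cap in the frame of spill_tray between -0.09 and 0.09 m and contact force between the fingers and bottle_blue_cap below 0.1 N and contact force between the fingers and bottle_black_cap below 0.1 N and contact force between the fingers and bottle_red_cap below 0.1 N), for 0.2 s.
2. with the bottles still on the spill tray, the vial stands fully down in the heater's bore, let go (x of bottle_blue_cap in the frame of spill_tray between -0.06 and 0.06 m and y of bottle_blue_cap in the frame of spill_tray between -0.09 and 0.09 m and z of each of bottle_blue_cap, bottle_black_cap, bottle_red_cap in the frame of spill_tray below 0.01 m and angle between each of bottle_blue_cap, bottle_black_cap, bottle_red_cap's own z axis and vertical below 0.08 rad and linear speed of each of bottle_blue_cap, bottle_black_cap, bottle_red_cap, control_vial below 0.03 m/s and x of bottle_black_cap in the frame of spill_tray between -0.06 and 0.06 m and y of bottle_black_cap in the frame of spill_tray between -0.09 and 0.09 m and x of bottle_red_cap in the frame of spill_tray between -0.06 and 0.06 m and y of bottle_red_cap in the frame of spill_tray between -0.09 and 0.09 m and horizontal distance between control_vial and block_heater below 0.008 m and z of control_vial in the frame of block_heater below 0.06 m and angle between control_vial's own z axis and vertical below 0.1 rad and contact force between the fingers and control_vial below 0.1 N), for 0.2 s.
At the end, for the whole second after the job is handed in: The vial stands in the heater's bore, within 8 mm of its centre, its underside no more than 5 mm above the bore's floor; each bottle stands upright within 12 mm of where it stood at the start; all released and at rest (horizontal distance between control_vial and block_heater below 0.008 m and z of control_vial in the frame of block_heater below 0.06 m and angle between control_vial's own z axis and vertical below 0.1 rad and linear speed of each of control_vial, bottle_blue_cap, bottle_black_cap, bottle_red_cap below 0.03 m/s and distance of each of bottle_blue_cap, bottle_black_cap, bottle_red_cap from where it was at the start of the episode below 0.012 m and angle between each of bottle_blue_cap, bottle_black_cap, bottle_red_cap's own z axis and vertical below 0.08 rad and contact force between the fingers and control_vial below 0.1 N and contact force between the fingers and bottle_blue_cap below 0.1 N and contact force between the fingers and bottle_black_cap below 0.1 N and contact force between the fingers and bottle_red_cap below 0.1 N); the robot touches nothing.
It fails at once if a bottle or the vial is tipped over (more than 40 degrees) (angle between any of bottle_blue_cap, bottle_black_cap, bottle_red_cap, control_vial's own z axis and vertical above 0.7 rad).
It fails at once if a bystander (timer, cup) is moved more than 30 mm (distance of any of bench_timer, orange_cup from where it was at the start of the episode above 0.03 m).
It also fails if it takes over 122 s, if anything falls off the work surface, if the arm or the gripper's body presses on something with over 40 N, if the wrist force passes 120 N, or if a joint passes its speed limit or range.

## Robot

A 6-joint arm with a two-finger parallel gripper is mounted at the origin on the work surface; the furniture and walls round the work are solid. World frame = base frame: x ahead of the robot, y to its left, z up, the work surface at z = 0. Lengths are in mm, angles in rad, forces in N, time in s.
With the tool pointing down it reaches from about 275 to 975 mm from the base axis. Payload 8.4 kg.
Tool frame: the origin (TCP) lies at the very end of the fingers, on their centre line; the grasp point (between the pads) lies 19 mm behind it; z points along the fingers, y is the line along which they close (so a half turn about z gives the same grasp; the last joint's range is limited). The gripper opens to 92 mm and grips with 3 to 60 N. Pads are 20 mm wide; open, the fingers measure 128 mm over their backs; the gripper's body (75 mm by 189 mm) begins 69 mm behind the grasp point.
Start: joints at [1.335, 0.353, 1.633, -0, 1.155, -0.002], TCP at [144.796, 607.998, 214.583] pointing down, gripper open.
Joint ranges: [-2.63, 2.63], [-0.92, 2.1], [0.06, 2.66], [-1.3, 4.44], [0, 2.69], [-3.02, 3.02]. Speed limits (rad/s): [2.22, 2.22, 2.79, 3.14, 3.14, 3.14].

## Interface

Orientations are given as [roll, pitch, yaw] about the fixed x, y, z axes, in that order (R = Rz(yaw) Ry(pitch) Rx(roll)).
In Python, from bench import env, viewer, job, finder gives the robot as it stands. The module is installed in compiled form; this text tells all that it offers.
- The arm moves only by the tool apply_moves, never from a script. Its argument "moves" is a list of rows, each a list of 2 entries, a list of its own where there are three numbers: the shift along the tool's x, y, z scaled (see below), then the turn, a rotation vector about the tool's x, y, z scaled (see below). In form: [[[tx, ty, tz], [ax, ay, az]], ...]. A call has 1 to 12 rows; each row is the pose to reach, as a shift and turn from the pose commanded when the call began, along the tool's axes at that moment; what a row does not reach only later rows make up. The controller multiplies each number of a shift by 250 mm and each number of a turn by 90 degrees. A row lasts 1/8 s, in which the tool goes at most 62.5 mm and 10.7 degrees, less where a joint would pass 70% of its speed; a pose out of reach is approached as far as the arm can. A call with a number of a shift or a turn outside -1 to 1 is refused whole. A call with a gripper value outside its range is refused whole. "claw" is the closure, from 0 (fully open) to 1 (shut), set as the call begins (left out, the last holds). The fingers move at their own pace and stop on an object; "newtons" is the grip in N (left out, the last holds). Time passes only in rows, so rows that repeat a pose let the fingers close. It gives the time, the measured TCP pose, the force, the opening and the grip force at its end, in the units of the state.
- env.observe(): the state, without advancing time (a new reading comes with each control period).
- viewer.grab_frame(name): name is "scene" or "top" or "wrist"; returns (picture, depth): 480x640x3 uint8, red, green, blue; 480x640 float32, mm along the optical axis (not along the pixel's ray), 0 where there is no reading.
- viewer.camera_params(name): a dict with "intrinsics" (3x3 intrinsics, pixels), "extrinsics" (4x4, takes a point from camera to world coordinates). Camera axes: x right, y down, z forward; pixel columns grow to the right and rows downward; lengths in mm; the calibration is good to about 2 mm. A picture is of the moment at which its call begins: read the wrist's pose just before it. camera_params takes no time and is no camera call; for the wrist camera it gives the pose at the moment of the call.
- job.hand_in(): hands the job in; it is judged then, once.
Trained networks look in the newest picture that a camera, given by its name, has taken for a name from the list of things; names that differ only in an ending like _2 or _b are one class to them, and where a whole thing is asked for, a point or a joint stands for the part that bears it (a point fixed in the world has none). Each returns a list of dicts, best first, with "conf" (0 to 1); they miss things now and then, are a little off and sometimes report something else, mostly with a low value. They report only what shows in the picture. A call takes as long as a camera call. They do not tell look-alikes from the thing itself.
- finder.search_frame(thing, camera): "extent" ([left, top, right, bottom] as shares, 0 to 1, of the picture: columns of its width, rows of its height, round what is visible of it).
- finder.place_of(thing, camera): "xy" ([column, row] as shares, 0 to 1, of the picture: columns of its width, rows of its height: a listed point, or the origin of a listed thing).
The state is a dict: "t": time; "joints": joint angles; "joint_velocities": joint speeds; "joint_efforts": joint torques, N m; "eef_pos": TCP position; "orientation": TCP orientation; "ft_force": force on the tool from outside, world axes, zero at the start; "moment": the same for the moment, N m; "finger_gap": finger opening in mm; "grip_force": force on a finger pad.
Only numpy, scipy, OpenCV 4.12 (cv2) and the standard library are available. Lean on these libraries where they do the work, as an engineer would, in place of code of your own. Each camera call takes 0.05 s, during which the arm holds its last target. There are 200 camera calls.

## Working session

There is one attempt and no reset: what is moved stays moved. The work goes in short steps, Python scripts to look and compute and a tool call to move; the robot and the scene stay as the last step left them, time stands still between calls to the robot, and variables do not carry over. Pictures are saved under pics/ and viewed, at most 14 in all, crops included, and the job is handed in when it is done.

Besides the shell and the picture viewer there is one more tool, called after "Emit:" by a JSON object that holds its "op" and its "data", one argument or row to a line. apply_moves: Moves the arm, as the interface text tells. Its arguments: {"type":"object","properties":{"moves":{"type":"array"},"claw":{"type":"number"},"newtons":{"type":"number"}},"required":["moves"]}

```bash
mkdir -p pics
cat > h.py <<'E'
import numpy as np, cv2
from bench import env, viewer, job, finder
def grab(n):
    p=viewer.camera_params(n); im,d=viewer.grab_frame(n); return im,d,np.array(p["intrinsics"]),np.array(p["extrinsics"])
def pt(u,v,d,K,T):
    return (T@np.r_[d*(np.linalg.inv(K)@[u,v,1]),1])[:3]
def at_z(u,v,z,K,T):
    r=T[:3,:3]@(np.linalg.inv(K)@[u,v,1]); o=T[:3,3]; return o+r*(z-o[2])/r[2]
def save(n,im): cv2.imwrite(n,cv2.cvtColor(im,cv2.COLOR_RGB2BGR))
E
python3 - <<'E'
from h import *
print(env.observe())
for n in ["scene","top"]:
    im,d,K,T=grab(n); save(f"pics/{n}0.png",im); np.savez(f"{n}0.npz",im=im,d=d,K=K,T=T); print(n,K,T.round(3))
    for th in ["bottle_blue_cap","bottle_black_cap","bottle_red_cap","control_vial","reagent_rack","spill_tray","block_heater","bench_timer","orange_cup"]:
        r=finder.place_of(th,n)
        for q in r[:3]:
            u,v=q["xy"][0]*640,q["xy"][1]*480; print(th,round(q["conf"],2),round(u),round(v),"z0:",at_z(u,v,0,K,T).round()[:2])
E
```

```text
{'t': 0.0, 'joints': array([ 1.33460766e+00,  3.53630617e-01,  1.63414990e+00, -4.25513224e-06,
        1.15520159e+00, -2.39193303e-03]), 'joint_velocities': array([ 0.00011166,  0.00056538, -0.00021827, -0.0004883 ,  0.00053166,
       -0.00054803]), 'joint_efforts': array([-2.11573773e-03, -5.93852162e+01, -3.34207892e+01,  6.93783187e-02,
        2.36371154e-02, -1.40352513e-04]), 'eef_pos': array([144.67292166, 607.50285459, 213.86790176]), 'orientation': array([-3.14020320e+00,  5.67045302e-07,  2.90779764e+00]), 'ft_force': array([-0.36806564, -0.13989835,  0.04786965]), 'moment': array([-0.00756561, -0.0192259 ,  0.01958477]), 'grip_force': 0.0, 'finger_gap': 91.90302780780847}
scene [[582.29169617   0.         310.63765141]
 [  0.         582.29169617 240.92534595]
 [  0.           0.           1.        ]] [[ 7.56000e-01 -2.73000e-01  5.95000e-01 -2.22377e+02]
 [-6.54000e-01 -3.30000e-01  6.80000e-01 -8.36842e+02]
 [ 1.00000e-02 -9.04000e-01 -4.28000e-01  6.01539e+02]
 [ 0.00000e+00  0.00000e+00  0.00000e+00  1.00000e+00]]
bottle_blue_cap 0.84 306 272 z0: [503.   9.]
bottle
[... 559 characters left out ...]
0000e-02 -9.850000e-01  1.730000e-01  3.130580e+02]
 [-1.000000e+00  2.800000e-02  3.000000e-03  2.804800e+01]
 [-7.000000e-03 -1.720000e-01 -9.850000e-01  1.370262e+03]
 [ 0.000000e+00  0.000000e+00  0.000000e+00  1.000000e+00]]
bottle_blue_cap 0.87 343 264 z0: [489. -13.]
bottle_black_cap 0.96 318 237 z0: [552.  41.]
bottle_red_cap 0.76 374 240 z0: [542. -83.]
bottle_red_cap 0.56 423 201 z0: [ 628. -197.]
control_vial 0.75 348 240 z0: [543. -25.]
control_vial 0.51 371 172 z0: [697. -83.]
reagent_rack 0.94 345 253 z0: [514. -19.]
spill_tray 0.77 218 287 z0: [447. 264.]
block_heater 0.9 461 299 z0: [ 406. -268.]
bench_timer 0.76 327 192 z0: [655.  19.]
orange_cup 0.62 273 200 z0: [640. 141.]
```

View pics/top0.png

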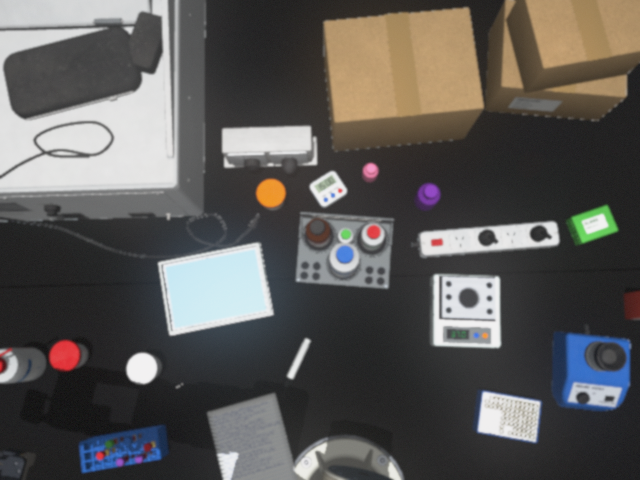

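View pics/scene0.png

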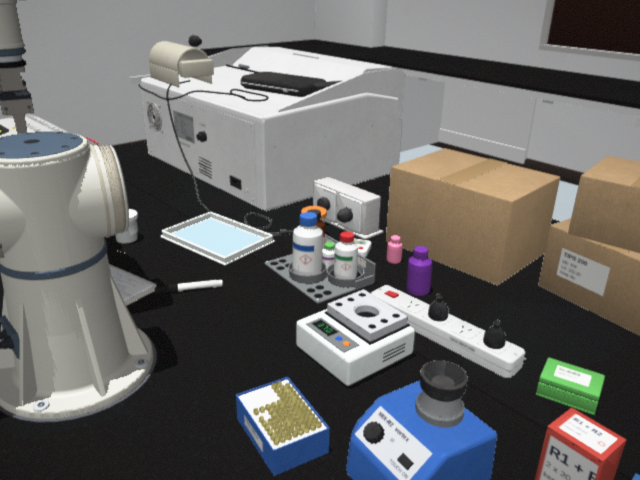

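The top view shows the blue cap at about (345,255), black (318,230), red (373,233) and the green vial (346,235). The tray is at (217,288) and the heater bore at (469,298).

Things that could be mistaken for the targets:
- **Vial:** the pink vial at (370,172). I choose the green-capped one at (346,235), between the bottles.
- **Red-capped bottle:** the purple bottle at (428,194), and the loose red caps at the far left (66,355). I choose the one at (373,233), in the rack.

```bash
cat >> h.py <<'E'
from scipy.spatial.transform import Rotation as Ro
def plan(*targets):
    "targets: (x,y,z,yaw); prints scaled rows from the measured pose"
    s=env.observe(); R=Ro.from_euler("xyz",s["orientation"])
    for x,y,z,w in targets:
        t=R.inv().apply(np.array([x,y,z])-s["eef_pos"])/250
        G=Ro.from_euler("xyz",[np.pi,0,w]); a=(R.inv()*G).as_rotvec()/(np.pi/2)
        print([[round(float(v),3) for v in t],[round(float(v),3) for v in a]])
    print("t",round(s["t"],2),s["eef_pos"].round(1),s["orientation"].round(3),round(s["finger_gap"],1),s["ft_force"].round(1))
E
python3 - <<'E'
from h import *
s=env.observe(); R=Ro.from_euler("xyz",s["orientation"]).as_matrix(); T=np.array(viewer.camera_params("wrist")["extrinsics"])
print("cam in tool",(R.T@(T[:3,3]-s["eef_pos"])).round(1),(R.T@T[:3,:3]).round(3)); print(viewer.camera_params("wrist")["intrinsics"])
z=np.load("top0.npz"); d=z["d"]
for u,v in [(345,255),(318,228),(373,233),(346,235),(217,288),(469,298),(164,262),(262,246),(271,312),(170,330),(330,187),(270,193)]:
    print((u,v),pt(u,v,np.median(d[v-1:v+2,u-1:u+2]),z["K"],z["T"]).round())
plan((450,280,300,np.pi/2+0.5),(520,-20,330,np.pi/2))
save("pics/rack0.png",cv2.resize(z["im"][160:300,280:450],(680,560),interpolation=cv2.INTER_CUBIC))
E
```

```text
cam in tool [  69.4   -0.5 -169.7] [[ 0.    -0.969 -0.247]
 [ 1.    -0.     0.001]
 [-0.001 -0.247  0.969]]
[[364.71851344   0.         314.16987987]
 [  0.         364.71851344 235.68841029]
 [  0.           0.           1.        ]]
(345, 255) [489. -13. 143.]
(318, 228) [550.  39. 118.]
(373, 233) [538. -73. 108.]
(346, 235) [543. -19.  63.]
(217, 288) [444. 265.   4.]
(469, 298) [ 403. -272.   59.]
(164, 262) [503. 379.  15.]
(262, 246) [535. 166.  -0.]
(271, 312) [387. 146.  18.]
(170, 330) [355. 363.  19.]
(330, 187) [661.  11.  16.]
(270, 193) [639. 141.  64.]
[[-1.492, -0.994, -0.342], [0.0, -0.0, 0.533]]
[[-2.042, -2.096, -0.462], [0.0, -0.0, 0.851]]
t 1.0 [144.8 608.  214.6] [3.142 0.    2.908] 92.0 [-0.9 -0.7  0.6]
```

View pics/rack0.png

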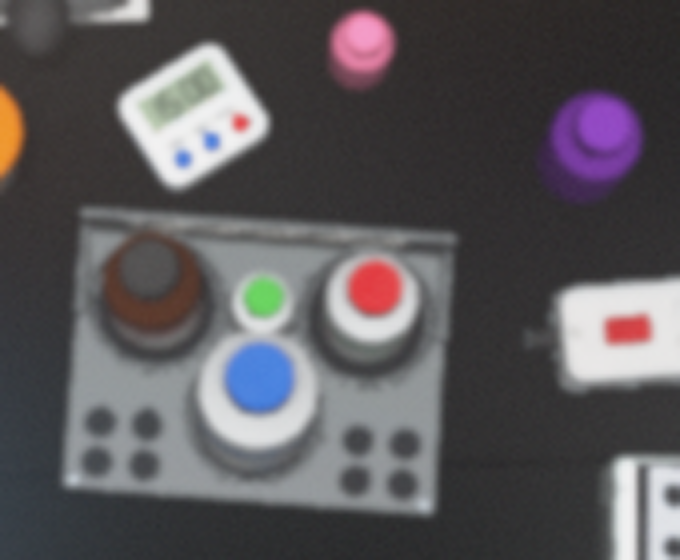

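The crop confirms the green-capped vial at (265,297), shut in by the brown/black-cap, red-cap and blue-cap bottles. The pink and purple look-alikes are outside the rack.

Emit:
{"op": "apply_moves", "data": {
  "moves": [
    [[-1,-0.7,-0.3],[0,0,0.5]],
    [[-1,-0.7,-0.3],[0,0,0.5]],
    [[-1,-0.7,-0.3],[0,0,0.5]],
    [[-1,-0.7,-0.3],[0,0,0.5]],
    [[-1,-0.7,-0.3],[0,0,0.5]],
    [[-1,-0.7,-0.3],[0,0,0.5]]
  ],
  "claw": 0.2,
  "newtons": 20
}}

```text
t: 1.75
eef_pos: [350.1, 377.6, 291.0]
orientation: [3.139, 0.0, 2.118]
ft_force: [-0.4, 0.9, 0.3]
finger_gap: 73.3
grip_force: 0.0
```

Run:
```python
from h import *
plan((450,265,250,1.5),(515,-20,250,1.5))
```

```text
[[-0.593, 0.107, 0.164], [0.002, -0.0, 0.393]]
[[-1.702, -0.264, 0.164], [0.002, -0.0, 0.393]]
t 1.75 [350.1 377.6 291. ] [3.139 0.    2.118] 73.3 [-0.4  0.9  0.3]
```

Emit:
{"op": "apply_moves", "data": {
  "moves": [
    [[-0.59,0.11,0.16],[0,0,0.393]],
    [[-0.59,0.11,0.16],[0,0,0.393]],
    [[-0.59,0.11,0.16],[0,0,0.393]],
    [[-0.59,0.11,0.16],[0,0,0.393]],
    [[-0.59,0.11,0.16],[0,0,0.393]]
  ]
}}

```text
t: 2.38
eef_pos: [447.9, 269.0, 249.2]
orientation: [-3.141, 0.0, 1.506]
ft_force: [-0.4, 0.7, -0.4]
finger_gap: 73.4
grip_force: 0.0
```

Run:
```python
from h import *
im,d,K,T=grab("wrist"); save("pics/wt.png",im); np.savez("wt.npz",im=im,d=d,K=K,T=T)
for r in finder.place_of("spill_tray","wrist")[:2]:
    u,v=r["xy"][0]*640,r["xy"][1]*480; print(r["conf"],u,v,at_z(u,v,0,K,T).round(1))
# pale blue sheet
hsv=cv2.cvtColor(im,cv2.COLOR_RGB2HSV); m=cv2.inRange(hsv,(85,25,120),(110,120,255))
n,l,st,c=cv2.connectedComponentsWithStats(m); i=1+st[1:,4].argmax(); ys,xs=np.where(l==i)
P=np.array([at_z(u,v,4,K,T)[:2] for u,v in zip(xs[::7],ys[::7])],np.float32); print(cv2.minAreaRect(P),st[i])
print("depth z",pt(*c[i],d[int(c[i][1]),int(c[i][0])],K,T).round(1))
plan((515,-20,250,1.5),)
```

```text
0.9 310.272 205.00799999999998 [442.7 268.3   0. ]
0.37 359.424 415.82399999999996 [489.6 -24.1   0. ]
((445.542724609375, 269.9388427734375), (138.28150939941406, 202.69613647460938), 10.034806251525879) [  231    99   158   198 21096]
depth z [445.6 277.6   4.7]
[[-1.138, 0.342, -0.002], [-0.0, -0.0, 0.005]]
t 2.48 [447.8 269.3 249.5] [-3.141 -0.     1.508] 73.8 [0.6 0.3 0.6]
```

View pics/wt.png

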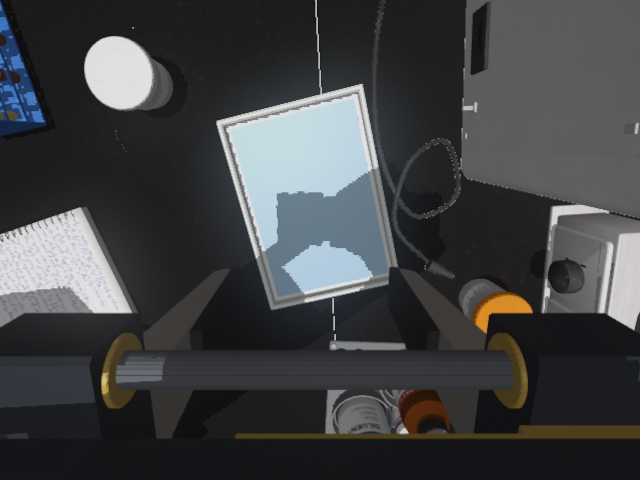

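The tray fills the centre of the picture, with corners near (220,122), (362,86), (396,284) and (272,308). Its centre is about (445,267) and its yaw about 10°.

Emit:
{"op": "apply_moves", "data": {
  "moves": [
    [[-1,0.26,-0.2],[0,0,0.0]],
    [[-1,0.26,-0.2],[0,0,0.0]],
    [[-1,0.26,-0.2],[0,0,0.0]],
    [[-1,0.26,-0.2],[0,0,0.0]],
    [[-1,0.26,-0.2],[0,0,0.0]]
  ]
}}

```text
t: 3.1
eef_pos: [497.3, 12.7, 300.6]
orientation: [3.14, 0.0, 1.504]
ft_force: [-0.5, 1.2, 0.2]
finger_gap: 73.3
grip_force: 0.0
```

Emit:
{"op": "apply_moves", "data": {
  "moves": [
    [[-0.4,0.1,0],[0,0,0]],
    [[-0.4,0.1,0],[0,0,0]],
    [[-0.4,0.1,0],[0,0,0]]
  ]
}}

```text
t: 3.48
eef_pos: [515.3, -87.2, 299.2]
orientation: [-3.141, -0.0, 1.504]
ft_force: [-0.1, 0.2, 0.1]
finger_gap: 73.7
grip_force: 0.0
```

```bash
cat > caps.py <<'E'
from h import *
C={"blue":((100,120,60),(125,255,255),143,36),"red":((0,150,80),(8,255,255),108,30),"green":((50,100,60),(75,255,255),63,23)}
def caps(name,names=C):
    im,d,K,T=grab(name); np.savez("last_%s.npz"%name,im=im,d=d,K=K,T=T); hsv=cv2.cvtColor(im,cv2.COLOR_RGB2HSV)
    for n in names:
        lo,hi,z,w=C[n]; m=cv2.inRange(hsv,lo,hi); k,l,st,c=cv2.connectedComponentsWithStats(m)
        for i in 1+np.argsort(-st[1:,4])[:3]:
            if st[i,4]<25: continue
            ys,xs=np.where((l==i)&(d>0)); P=np.array([pt(u,v,d[v,u],K,T) for u,v in zip(xs,ys)])
            top=P[:,2]>np.percentile(P[:,2],80)-3
            (a,b),r=cv2.minEnclosingCircle(P[top][:,:2].astype(np.float32)); print(name,n,st[i],"top",np.median(P[top],0).round(1),"circ",round(a,1),round(b,1),round(r,1))
    return im,d,K,T
E
python3 - <<'E'
from caps import *
for n in ["wrist","top"]:
    im,d,K,T=caps(n); save(f"pics/r_{n}.png",im)
    for th in ["bottle_black_cap","bottle_blue_cap","bottle_red_cap","control_vial","reagent_rack"]:
        for q in finder.place_of(th,n)[:1]:
            u,v=q["xy"][0]*640,q["xy"][1]*480; print(n,th,q["conf"],round(u),round(v),at_z(u,v,0 if th[0]=='r' else 13 if th[0]=='b' else 5,K,T).round(1))
plan((515,-20,250,1.5))
E
```

```text
wrist blue [ 265  117   39   41 1239] top [493.9 -11.7 142.5] circ 493.7 -11.9 17.2
wrist blue [406  96   9   9  65] top [633.7  22.4  18.8] circ 633.8 22.4 5.0
wrist blue [414 110   9   9  65] top [643.8   6.2  18.6] circ 643.8 6.1 5.2
wrist red [332 298   6  12  35] top [ 531.6 -219.7   38.7] circ 530.8 -218.7 7.7
wrist green [331 131  19  20 282] top [547.3 -17.9  62.6] circ 547.3 -17.9 10.0
wrist bottle_black_cap 0.86 338 89 [551.4  40.4  13. ]
wrist bottle_blue_cap 0.62 290 138 [491.1 -10.5  13. ]
wrist bottle_red_cap 0.56 403 276 [ 625.1 -197.4   13. ]
wrist control_vial 0.67 335 142 [544.7 -18.9   5. ]
wrist reagent_rack 0.96 312 140 [517.2 -15.3   0. ]
top blue [ 553  332   78   79 3446] top [ 247.2 -495.5   96.4] circ 266.7 -511.4 76.1
top blue [  78  424   90   50 2478] top [119.6 444.7  65.4] circ 117.0 447.6 83.8
top blue [337 246  16  16 208] top [491.1 -13.  143.4] circ 491.6 -12.2 16.3
top red [631 292   9  26 191] top [ 385.1 -621.    63.9] circ 381.8 -620.9 23.6
top red [433 240   8   5  27] top [ 526.6 -215.8   39. ] circ 528.6 -214.7 8.3
top green [567 204  52  41 977] top [ 556.5 -560.    35.4] circ 557.1 -559.3 50.4
top green [105 441   9   8  54] top [135.  459.7 101.6] circ 135.4 459.4 7.6
top green [342 230   8   8  53] top [545.  -19.4  64.2] circ 545.5 -18.5 8.6
top bottle_black_cap 0.56 318 235 [553.4  41.6  13. ]
top bottle_blue_cap 0.82 344 265 [484.5 -14.3  13. ]
top control_vial 0.77 347 237 [549.4 -22.9   5. ]
top reagent_rack 0.85 347 254 [511.3 -23.4   0. ]
[[0.264, -0.017, 0.198], [0.0, -0.0, 0.004]]
t 4.08 [515.  -86.2 299.6] [ 3.142 -0.     1.506] 73.5 [-0.  -0.1 -0.9]
```

View pics/r_wrist.png

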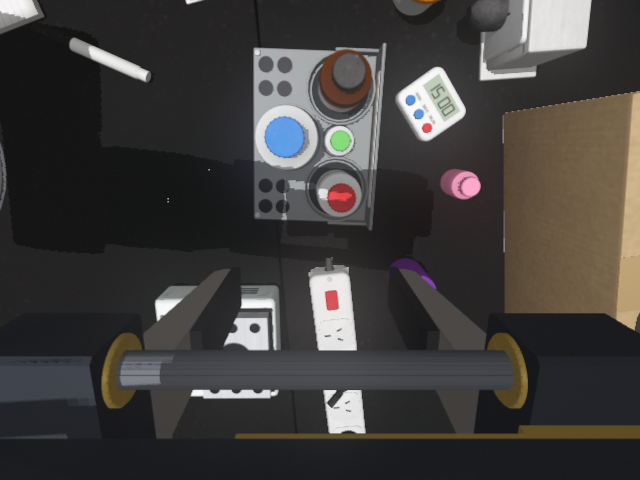

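The rack is at (255–385, 45–225). The blue cap is at (285,137), black (349,70), red (342,196) and the green vial (340,140). The pink look-alike at (462,184) and the timer at (430,105) are outside it. Next I get the exact cap centres from depth.

Run:
```python
from h import *
for n,cs in [("wrist",[("blue",285,137),("black",349,70),("red",342,196),("green",340,140)]),("top",[("blue",345,254),("black",318,228),("red",373,232),("green",346,234)])]:
    z=np.load(f"last_{n}.npz"); d=z["d"]
    for c,u,v in cs:
        P=np.array([pt(a,b,d[b,a],z["K"],z["T"]) for b in range(v-28,v+29) for a in range(u-28,u+29) if d[b,a]>0])
        P=P[np.hypot(*(P[:,:2]-pt(u,v,d[v,u],z["K"],z["T"])[:2]).T)<24]; zz=np.median(P[P[:,2]>np.percentile(P[:,2],85)][:,2]); Q=P[abs(P[:,2]-zz)<4]
        (a,b),r=cv2.minEnclosingCircle(Q[:,:2].astype(np.float32)); print(n,c,"z",zz.round(1),"mean",Q[:,:2].mean(0).round(1),"circ",round(a,1),round(b,1),round(r,1))
w=np.pi/2-0.06
plan((492.5,-12,220,w),(492.5,-12,112,w))
```

```text
wrist blue z 143.5 mean [494.2 -11.8] circ 494.2 -12.0 17.7
wrist black z 117.9 mean [554.7  41.6] circ 554.9 42.0 15.5
wrist red z 107.6 mean [543.3 -73.6] circ 543.4 -73.8 14.7
wrist green z 63.1 mean [547.6 -18. ] circ 547.5 -17.9 11.1
top blue z 145.1 mean [491.2 -13.4] circ 491.8 -12.4 17.4
top black z 118.9 mean [552.2  40.8] circ 552.2 40.8 15.2
top red z 740.0 mean [414.6 -16. ] circ 416.1 -17.8 13.4
top green z 64.1 mean [545.1 -18.7] circ 544.9 -18.5 10.8
[[0.29, -0.109, 0.318], [0.0, -0.0, -0.003]]
[[0.29, -0.109, 0.75], [0.0, -0.0, -0.003]]
t 4.08 [515.  -86.2 299.6] [ 3.142 -0.     1.506] 73.5 [-0.  -0.1 -0.9]
```

Emit:
{"op": "apply_moves", "data": {
  "moves": [
    [[0.29,-0.107,0.3],[0,0,0]],
    [[0.29,-0.107,0.4],[0,0,0]],
    [[0.29,-0.107,0.5],[0,0,0]],
    [[0.29,-0.107,0.6],[0,0,0]],
    [[0.29,-0.107,0.68],[0,0,0]],
    [[0.29,-0.107,0.722],[0,0,0]],
    [[0.29,-0.107,0.722],[0,0,0]]
  ]
}}

```text
t: 4.95
eef_pos: [492.8, -12.5, 118.8]
orientation: [-3.141, 0.0, 1.505]
ft_force: [0.6, -0.1, 0.5]
finger_gap: 73.7
grip_force: 0.0
```

Emit:
{"op": "apply_moves", "data": {
  "moves": [
    [[0,0,0],[0,0,0]],
    [[0,0,0],[0,0,0]],
    [[0,0,0],[0,0,0]],
    [[0,0,0],[0,0,0]],
    [[0,0,0],[0,0,0]]
  ],
  "claw": 1,
  "newtons": 25
}}

```text
t: 5.58
eef_pos: [493.2, -12.5, 119.3]
orientation: [3.141, 0.0, 1.505]
ft_force: [-0.9, -0.2, 2.6]
finger_gap: 37.4
grip_force: 20.5
```

Run:
```python
from h import *
print(env.observe()["grip_force"]); w=np.pi/2+.175
plan((493,-12.3,170,1.506),(433,336,150,w),(433,336,111,w))
```

```text
20.51201478112489
[[0.001, -0.001, -0.203], [0.0, 0.0, -0.001]]
[[1.375, -0.332, -0.123], [0.0, 0.0, -0.153]]
[[1.375, -0.332, 0.033], [0.0, 0.0, -0.153]]
t 5.58 [493.2 -12.5 119.3] [3.141 0.    1.505] 37.4 [-0.9 -0.2  2.6]
```

Emit:
{"op": "apply_moves", "data": {
  "moves": [
    [[0,0,-0.1],[0,0,0]],
    [[0,0,-0.2],[0,0,0]],
    [[0.0,-0.18,-0.24],[0,0,0]],
    [[0.2,-0.3,-0.24],[0,0,-0.15]],
    [[0.4,-0.33,-0.24],[0,0,-0.15]],
    [[0.6,-0.33,-0.24],[0,0,-0.15]],
    [[0.8,-0.33,-0.24],[0,0,-0.15]],
    [[0.95,-0.33,-0.24],[0,0,-0.15]]
  ],
  "newtons": 35
}}

```text
t: 6.58
eef_pos: [426.0, 231.9, 178.8]
orientation: [-3.141, 0.0, 1.742]
ft_force: [0.5, -0.8, -2.4]
finger_gap: 34.7
grip_force: 37.7
```

Run:
```python
from h import *
w=np.pi/2+.175
plan((433,336,140,w),(433,336,111.5,w))
```

```text
[[0.406, 0.099, 0.155], [-0.0, 0.0, -0.003]]
[[0.406, 0.099, 0.269], [-0.0, 0.0, -0.003]]
t 6.58 [426.  231.9 178.8] [-3.141  0.     1.742] 34.7 [ 0.5 -0.8 -2.4]
```

Emit:
{"op": "apply_moves", "data": {
  "moves": [
    [[0.2,0.05,0.0],[0,0,0]],
    [[0.35,0.09,0.1],[0,0,0]],
    [[0.406,0.099,0.18],[0,0,0]],
    [[0.406,0.099,0.23],[0,0,0]],
    [[0.406,0.099,0.25],[0,0,0]],
    [[0.406,0.099,0.262],[0,0,0]],
    [[0.406,0.099,0.268],[0,0,0]],
    [[0.406,0.099,0.271],[0,0,0]],
    [[0.406,0.099,0.271],[0,0,0]]
  ]
}}

```text
t: 7.7
eef_pos: [434.1, 334.2, 112.5]
orientation: [3.14, -0.0, 1.74]
ft_force: [-1.1, -1.8, 4.4]
finger_gap: 35.3
grip_force: 38.4
```

Emit:
{"op": "apply_moves", "data": {
  "moves": [
    [[0,0,0],[0,0,0]],
    [[0,0,0],[0,0,0]],
    [[0,0,0],[0,0,0]],
    [[0,0,0],[0,0,0]]
  ],
  "claw": 0.2
}}

```text
t: 8.2
eef_pos: [433.6, 334.2, 111.3]
orientation: [3.142, -0.0, 1.741]
ft_force: [0.3, -0.4, -0.4]
finger_gap: 72.4
grip_force: 0.0
```

Run:
```python
from h import *
plan((434,334,190,1.74),(553.5,41.4,190,1.49),(553.5,41.4,100,1.49))
```

```text
[[-0.001, 0.002, -0.315], [0.0, -0.0, 0.0]]
[[-1.236, 0.275, -0.315], [0.0, -0.0, 0.16]]
[[-1.236, 0.275, 0.045], [0.0, -0.0, 0.16]]
t 8.2 [433.6 334.2 111.3] [ 3.142 -0.     1.741] 72.4 [ 0.3 -0.4 -0.4]
```

Emit:
{"op": "apply_moves", "data": {
  "moves": [
    [[0,0,-0.16],[0,0,0]],
    [[0,0,-0.315],[0,0,0]],
    [[-0.25,0.05,-0.315],[0,0,0.16]],
    [[-0.5,0.1,-0.315],[0,0,0.16]],
    [[-0.75,0.17,-0.315],[0,0,0.16]],
    [[-1,0.22,-0.315],[0,0,0.16]]
  ]
}}

```text
t: 8.95
eef_pos: [528.6, 101.0, 190.3]
orientation: [3.141, -0.0, 1.49]
ft_force: [0.7, 0.2, -0.7]
finger_gap: 73.9
grip_force: 0.0
```

Run:
```python
from h import *
plan((553.5,41.4,100,1.49))
```

```text
[[-0.23, 0.118, 0.361], [0.0, -0.0, -0.0]]
t 8.95 [528.6 101.  190.3] [ 3.141 -0.     1.49 ] 73.9 [ 0.7  0.2 -0.7]
```

Emit:
{"op": "apply_moves", "data": {
  "moves": [
    [[-0.23,0.118,0.03],[0,0,0]],
    [[-0.23,0.118,0.12],[0,0,0]],
    [[-0.23,0.118,0.22],[0,0,0]],
    [[-0.23,0.118,0.32],[0,0,0]],
    [[-0.23,0.118,0.361],[0,0,0]],
    [[-0.23,0.118,0.361],[0,0,0]]
  ]
}}

```text
t: 9.7
eef_pos: [552.2, 43.1, 99.5]
orientation: [-3.14, 0.0, 1.489]
ft_force: [0.1, -0.1, 0.0]
finger_gap: 73.4
grip_force: 0.0
```

Emit:
{"op": "apply_moves", "data": {
  "moves": [
    [[0,0,0],[0,0,0]],
    [[0,0,0],[0,0,0]],
    [[0,0,0],[0,0,0]],
    [[0,0,0],[0,0,0]],
    [[0,0,0],[0,0,0]]
  ],
  "claw": 1,
  "newtons": 30
}}

```text
t: 10.32
eef_pos: [552.9, 43.1, 100.1]
orientation: [3.141, -0.0, 1.489]
ft_force: [0.6, 0.5, 1.7]
finger_gap: 30.6
grip_force: 30.2
```

Run:
```python
from h import *
w=np.pi/2+.175
plan((445,267,150,w),(445,267,92,w))
```

```text
[[0.857, -0.503, -0.2], [0.0, -0.0, -0.163]]
[[0.857, -0.503, 0.032], [0.0, -0.0, -0.163]]
t 10.32 [552.9  43.1 100.1] [ 3.141 -0.     1.489] 30.6 [0.6 0.5 1.7]
```

Emit:
{"op": "apply_moves", "data": {
  "moves": [
    [[0,0,-0.1],[0,0,0]],
    [[0,0,-0.2],[0,0,0]],
    [[0.18,-0.1,-0.2],[0,0,-0.163]],
    [[0.36,-0.21,-0.2],[0,0,-0.163]],
    [[0.54,-0.32,-0.2],[0,0,-0.163]],
    [[0.72,-0.42,-0.2],[0,0,-0.163]],
    [[0.857,-0.503,-0.2],[0,0,-0.163]],
    [[0.857,-0.503,-0.12],[0,0,-0.163]],
    [[0.857,-0.503,-0.04],[0,0,-0.163]],
    [[0.857,-0.503,0.0],[0,0,-0.163]],
    [[0.857,-0.503,0.02],[0,0,-0.163]]
  ]
}}

```text
t: 11.7
eef_pos: [444.5, 266.6, 94.4]
orientation: [-3.141, 0.0, 1.745]
ft_force: [0.2, 0.1, -0.8]
finger_gap: 30.4
grip_force: 30.2
```

Emit:
{"op": "apply_moves", "data": {
  "moves": [
    [[0,0,0.008],[0,0,0]],
    [[0,0,0.014],[0,0,0]],
    [[0,0,0.017],[0,0,0]]
  ]
}}

```text
t: 12.08
eef_pos: [445.0, 266.9, 91.0]
orientation: [3.141, -0.0, 1.745]
ft_force: [-0.9, -0.2, 4.2]
finger_gap: 30.6
grip_force: 30.3
```

Contact. Release it and go to the red bottle.

Emit:
{"op": "apply_moves", "data": {
  "moves": [
    [[0,0,0],[0,0,0]],
    [[0,0,0],[0,0,0]],
    [[0,0,0],[0,0,0]],
    [[0,0,0],[0,0,0]]
  ],
  "claw": 0.2
}}

```text
t: 12.58
eef_pos: [444.6, 266.8, 90.6]
orientation: [-3.142, 0.0, 1.745]
ft_force: [0.9, -0.1, -0.1]
finger_gap: 68.3
grip_force: 0.0
```

Run:
```python
from h import *
plan((542,-73.5,160,1.47),(542,-73.5,91,1.47))
```

```text
[[-1.408, 0.147, -0.278], [-0.0, 0.0, 0.175]]
[[-1.408, 0.147, -0.002], [-0.0, 0.0, 0.175]]
t 12.57 [444.6 266.8  90.6] [-3.142  0.     1.745] 68.3 [ 0.9 -0.1 -0.1]
```

Emit:
{"op": "apply_moves", "data": {
  "moves": [
    [[0,0,-0.15],[0,0,0]],
    [[0,0,-0.278],[0,0,0]],
    [[-0.25,0.03,-0.278],[0,0,0.175]],
    [[-0.5,0.05,-0.278],[0,0,0.175]],
    [[-0.75,0.08,-0.278],[0,0,0.175]],
    [[-1,0.11,-0.278],[0,0,0.175]],
    [[-1,0.11,-0.278],[0,0,0.175]]
  ]
}}

```text
t: 13.45
eef_pos: [516.1, 21.8, 160.2]
orientation: [3.141, 0.001, 1.466]
ft_force: [-0.2, 0.2, -0.6]
finger_gap: 73.5
grip_force: 0.0
```

Run:
```python
from h import *
plan((542,-73.5,91,1.47))
```

```text
[[-0.368, 0.143, 0.277], [0.001, 0.0, -0.003]]
t 13.45 [516.1  21.8 160.2] [3.141e+00 1.000e-03 1.466e+00] 73.5 [-0.2  0.2 -0.6]
```

Emit:
{"op": "apply_moves", "data": {
  "moves": [
    [[-0.2,0.08,0],[0,0,0]],
    [[-0.368,0.143,0.0],[0,0,0]],
    [[-0.368,0.143,0.1],[0,0,0]],
    [[-0.368,0.143,0.2],[0,0,0]],
    [[-0.368,0.143,0.277],[0,0,0]],
    [[-0.368,0.143,0.277],[0,0,0]]
  ]
}}

```text
t: 14.2
eef_pos: [540.3, -68.7, 89.6]
orientation: [-3.138, -0.0, 1.471]
ft_force: [0.0, -0.0, -0.2]
finger_gap: 73.4
grip_force: 0.0
```

Emit:
{"op": "apply_moves", "data": {
  "moves": [
    [[0,0,0],[0,0,0]],
    [[0,0,0],[0,0,0]],
    [[0,0,0],[0,0,0]],
    [[0,0,0],[0,0,0]],
    [[0,0,0],[0,0,0]]
  ],
  "claw": 1
}}

```text
t: 14.82
eef_pos: [542.1, -69.8, 91.2]
orientation: [3.14, 0.0, 1.47]
ft_force: [0.9, -0.1, 1.4]
finger_gap: 28.5
grip_force: 29.9
```

Run:
```python
from h import *
w=np.pi/2+.175
plan((457,198,130,w),(457,198,83,w))
```

```text
[[1.032, -0.446, -0.156], [0.001, 0.0, -0.175]]
[[1.032, -0.446, 0.032], [0.001, 0.0, -0.175]]
t 14.82 [542.1 -69.8  91.2] [3.14 0.   1.47] 28.5 [ 0.9 -0.1  1.4]
```

Emit:
{"op": "apply_moves", "data": {
  "moves": [
    [[0,0,-0.1],[0,0,0]],
    [[0,0,-0.2],[0,0,0]],
    [[0.2,-0.08,-0.2],[0,0,-0.175]],
    [[0.4,-0.18,-0.2],[0,0,-0.175]],
    [[0.6,-0.27,-0.2],[0,0,-0.175]],
    [[0.8,-0.36,-0.2],[0,0,-0.175]],
    [[1,-0.44,-0.2],[0,0,-0.175]],
    [[1,-0.446,-0.12],[0,0,-0.175]],
    [[1,-0.446,-0.04],[0,0,-0.175]],
    [[1,-0.446,0.0],[0,0,-0.175]],
    [[1,-0.446,0.02],[0,0,-0.175]]
  ]
}}

```text
t: 16.2
eef_pos: [458.8, 194.4, 90.3]
orientation: [3.135, -0.007, 1.742]
ft_force: [-16.8, 20.8, 75.5]
finger_gap: 28.8
grip_force: 46.4
```

Emit:
{"op": "apply_moves", "data": {
  "moves": [
    [[0,0,0.008],[0,0,0]],
    [[0,0,0.014],[0,0,0]],
    [[0,0,0.017],[0,0,0]]
  ]
}}

```text
t: 16.58
eef_pos: [459.9, 196.8, 89.1]
orientation: [3.132, -0.01, 1.74]
ft_force: [-21.1, 25.6, 82.0]
finger_gap: 29.0
grip_force: 51.0
```

Emit:
{"op": "apply_moves", "data": {
  "moves": [
    [[0,0,-0.03],[0,0,0]],
    [[0,0,-0.08],[0,0,0]],
    [[0,0,-0.16],[0,0,0]],
    [[0,0,-0.2],[0,0,0]],
    [[0,0,-0.2],[0,0,0]]
  ]
}}

```text
t: 17.2
eef_pos: [456.0, 190.1, 132.0]
orientation: [3.141, -0.0, 1.745]
ft_force: [-0.1, 0.6, -1.8]
finger_gap: 28.4
grip_force: 32.9
```

Run:
```python
from h import *
plan((457,198,130,1.745))
im,d,K,T=grab("scene"); np.savez("s1.npz",im=im,d=d,K=K,T=T)
im2,*_=grab("wrist"); 
save("pics/c1.png",np.hstack([cv2.resize(im[170:320,150:350],(400,300),interpolation=cv2.INTER_CUBIC),cv2.resize(im2,(400,300))]))
```

```text
[[0.03, 0.009, 0.008], [0.001, -0.0, 0.0]]
t 17.2 [456.  190.1 132. ] [ 3.141 -0.     1.745] 28.4 [-0.1  0.6 -1.8]
```

View pics/c1.png

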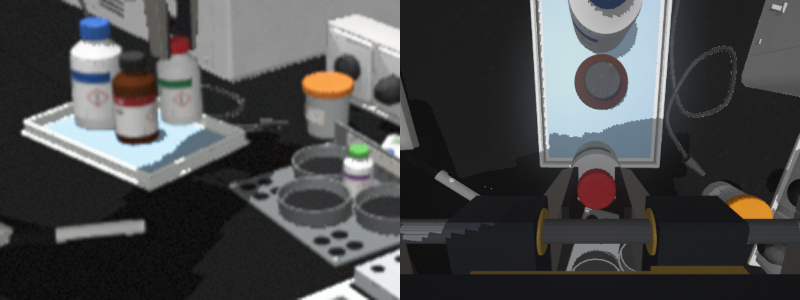

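The left view shows all three upright, with blue and black on the tray and red in the gripper at (180,80). The right view shows the red bottle at (597,190) over the near tray wall, so it had landed on the rim, and I need to go further in +y. I check how it sits in the grip.

Run:
```python
from h import *
im,d,K,T=grab("wrist"); hsv=cv2.cvtColor(im,cv2.COLOR_RGB2HSV); m=cv2.inRange(hsv,(0,120,60),(8,255,255))|cv2.inRange(hsv,(172,120,60),(180,255,255))
m[:260]=0; m[:, :270]=0; m[:,370:]=0
ys,xs=np.where((m>0)&(d>0)); P=np.array([pt(u,v,d[v,u],K,T) for u,v in zip(xs,ys)]); print(len(P),np.percentile(P[:,2],[5,20,50,80,95]).round(1))
Q=P[P[:,2]>np.percentile(P[:,2],60)-6]; c=Q.mean(0); A=np.c_[Q[:,:2]-c[:2],np.ones(len(Q))]; k=np.linalg.lstsq(A,Q[:,2],rcond=None)[0]; print("centre",c.round(1),"slope",k.round(3),"circ",cv2.minEnclosingCircle(Q[:,:2].astype(np.float32)))
# body side visible: green band/white, bottle lower part
print(env.observe()["eef_pos"])
z=np.load("s1.npz"); im=z["im"][170:320,150:350]; hs=cv2.cvtColor(z["im"],cv2.COLOR_RGB2HSV)
mm=cv2.inRange(hs,(0,150,60),(8,255,255)); mm[:,:200]=0; mm[:,260:]=0; ys,xs=np.where(mm>0); s=(ys>150)&(ys<260); print("scene red",xs[s].mean(),ys[s].min(),ys[s].max())
P=np.array([pt(u,v,z["d"][v,u],z["K"],z["T"]) for v in range(185,240) for u in range(225,256)]); P=P[(abs(P[:,0]-456)<40)&(abs(P[:,1]-190)<40)]
for lo in range(20,150,10):
    q=P[(P[:,2]>=lo)&(P[:,2]<lo+10)]
    if len(q)>3: print(lo,len(q),q.mean(0).round(1),q[:,0].min().round(),q[:,0].max().round())
```

```text
3187 [140.7 146.4 147.4 148.1 148.7]
centre [455.5 187.7 147.2] slope [ 6.00000e-03 -1.01000e-01  1.47223e+02] circ ((455.1666564941406, 186.58033752441406), 14.946154594421387)
[455.16739496 189.91352655 130.8892212 ]
scene red 222.765625 188 221
50 17 [443.4 169.5  58.6] 432.0 469.0
60 84 [444.  166.6  65.3] 430.0 469.0
70 88 [444.9 166.9  75.1] 427.0 472.0
80 91 [445.4 168.1  85.1] 430.0 473.0
90 89 [444.6 168.7  94.9] 429.0 475.0
100 89 [445.1 169.5 104.8] 430.0 473.0
110 94 [445.3 170.8 114.9] 430.0 472.0
120 120 [446.6 173.4 125.3] 429.0 475.0
130 75 [450.8 178.9 134.6] 428.0 481.0
140 112 [449.6 182.2 145.3] 425.0 487.0
```

Emit:
{"op": "apply_moves", "data": {
  "moves": [
    [[0.09,0.015,0],[0,0,0]],
    [[0.09,0.015,0.06],[0,0,0]],
    [[0.09,0.015,0.12],[0,0,0]],
    [[0.09,0.015,0.15],[0,0,0]],
    [[0.09,0.015,0.17],[0,0,0]],
    [[0.09,0.015,0.18],[0,0,0]],
    [[0.09,0.015,0.18],[0,0,0]]
  ]
}}

```text
t: 18.23
eef_pos: [455.5, 213.0, 86.7]
orientation: [3.141, -0.0, 1.745]
ft_force: [-0.4, -0.4, -0.8]
finger_gap: 28.9
grip_force: 33.0
```

Emit:
{"op": "apply_moves", "data": {
  "moves": [
    [[0,0,0.006],[0,0,0]],
    [[0,0,0.012],[0,0,0]],
    [[0,0,0.016],[0,0,0]],
    [[0,0,0.016],[0,0,0]]
  ],
  "newtons": 12
}}

```text
t: 18.73
eef_pos: [455.4, 213.0, 82.6]
orientation: [-3.142, 0.0, 1.745]
ft_force: [-0.0, -0.3, -0.7]
finger_gap: 29.1
grip_force: 12.3
```

Emit:
{"op": "apply_moves", "data": {
  "moves": [
    [[0,0,0.006],[0,0,0]],
    [[0,0,0.01],[0,0,0]],
    [[0,0,0.01],[0,0,0]]
  ]
}}

```text
t: 19.1
eef_pos: [456.5, 213.0, 81.9]
orientation: [3.14, 0.0, 1.746]
ft_force: [-3.1, -4.1, 21.0]
finger_gap: 29.5
grip_force: 15.7
```

Landed. Release it, then rise and look.

Emit:
{"op": "apply_moves", "data": {
  "moves": [
    [[0,0,-0.004],[0,0,0]],
    [[0,0,-0.004],[0,0,0]],
    [[0,0,-0.004],[0,0,0]],
    [[0,0,-0.004],[0,0,0]],
    [[0,0,-0.1],[0,0,0]],
    [[0,0,-0.25],[0,0,0]],
    [[-0.2,0.15,-0.4],[0,0,0.1]],
    [[-0.4,0.15,-0.45],[0,0,0.2]],
    [[-0.65,0.15,-0.45],[0,0,0.3]],
    [[-0.85,0.15,-0.45],[0,0,0.4]],
    [[-0.85,0.15,-0.45],[0,0,0.5]]
  ],
  "claw": 0.2
}}

```text
t: 20.48
eef_pos: [529.6, 7.1, 192.5]
orientation: [3.141, 0.0, 0.951]
ft_force: [-0.3, 1.0, -0.5]
finger_gap: 73.8
grip_force: 0.0
```

Run:
```python
from h import *
im,d,K,T=grab("top"); np.savez("t2.npz",im=im,d=d,K=K,T=T)
m=cv2.inRange(cv2.cvtColor(im,cv2.COLOR_RGB2HSV),(0,0,0),(180,255,255))
im2,d2,K2,T2=grab("wrist"); np.savez("w2.npz",im=im2,d=d2,K=K2,T=T2)
im3,*_=grab("scene")
save("pics/c2.png",np.vstack([np.hstack([cv2.resize(im[160:340,140:440],(400,240),interpolation=cv2.INTER_CUBIC),cv2.resize(im3[170:320,150:400],(400,240))]),cv2.resize(im2,(800,360))]))
plan((545.5,-18.3,150,-0.1),(545.5,-18.3,29,-.1))
```

```text
[[-0.055, 0.119, 0.169], [-0.0, 0.0, 0.676]]
[[-0.055, 0.119, 0.653], [-0.0, 0.0, 0.676]]
t 20.62 [529.1  10.  192.4] [-3.141  0.     0.962] 73.6 [ 0.1 -0.2 -0.6]
```

View pics/c2.png

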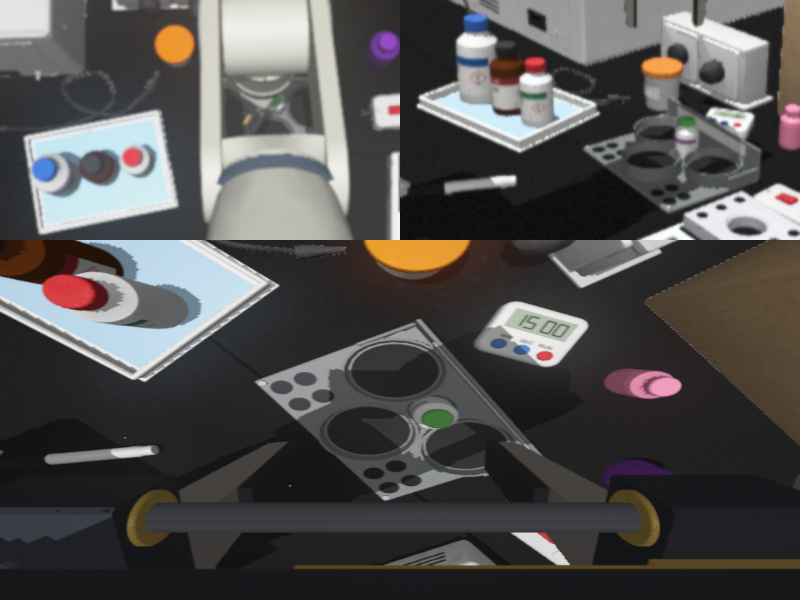

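The top-left and top-right views show all three bottles upright on the tray, with red at (138,158). The wrist view shows the vial alone in the rack at (437,418), so now I fetch it.

Emit:
{"op": "apply_moves", "data": {
  "moves": [
    [[-0.05,0.117,0.1],[0,0,0.12]],
    [[-0.05,0.117,0.17],[0,0,0.24]],
    [[-0.05,0.117,0.17],[0,0,0.36]],
    [[-0.05,0.117,0.17],[0,0,0.48]],
    [[-0.05,0.117,0.17],[0,0,0.6]],
    [[-0.05,0.117,0.17],[0,0,0.676]],
    [[-0.05,0.117,0.17],[0,0,0.676]]
  ]
}}

```text
t: 21.5
eef_pos: [545.9, -16.0, 150.0]
orientation: [-3.142, 0.0, -0.097]
ft_force: [0.6, -0.5, 0.5]
finger_gap: 73.7
grip_force: 0.0
```

Run:
```python
from caps import *
im,d,K,T=caps("wrist",["green"])
plan((546.3,-18.2,60,-.1),(546.3,-18.2,28.5,-.1))
```

```text
wrist green [303 222  29  29 649] top [548.3 -18.4  62.6] circ 548.0 -18.4 10.9
[[0.002, 0.008, 0.36], [-0.0, 0.0, 0.003]]
[[0.002, 0.008, 0.486], [-0.0, 0.0, 0.003]]
t 21.55 [545.9 -16.1 150. ] [-3.142  0.    -0.096] 73.5 [ 0.4 -0.2  0.2]
```

Emit:
{"op": "apply_moves", "data": {
  "moves": [
    [[0.004,0.009,0.12],[0,0,0]],
    [[0.004,0.009,0.24],[0,0,0]],
    [[0.004,0.009,0.36],[0,0,0]],
    [[0.004,0.009,0.43],[0,0,0]],
    [[0.004,0.009,0.47],[0,0,0]],
    [[0.004,0.009,0.486],[0,0,0]],
    [[0.004,0.009,0.486],[0,0,0]]
  ]
}}

```text
t: 22.42
eef_pos: [547.2, -19.1, 29.0]
orientation: [-3.142, -0.001, -0.101]
ft_force: [0.3, -0.6, -0.6]
finger_gap: 73.7
grip_force: 0.0
```

Emit:
{"op": "apply_moves", "data": {
  "moves": [
    [[0,0,0],[0,0,0]],
    [[0,0,0],[0,0,0]],
    [[0,0,0],[0,0,0]],
    [[0,0,0],[0,0,0]],
    [[0,0,0],[0,0,0]]
  ],
  "claw": 1,
  "newtons": 15
}}

```text
t: 23.05
eef_pos: [546.8, -19.1, 28.6]
orientation: [3.142, -0.0, -0.102]
ft_force: [-0.1, -0.3, 1.0]
finger_gap: 31.6
grip_force: 15.0
```

Run:
```python
from h import *
plan((403,-272,160,-.1))
```

```text
[[-0.469, 1.065, -0.525], [0.0, -0.0, -0.001]]
t 23.05 [546.8 -19.1  28.6] [ 3.142 -0.    -0.102] 31.6 [-0.1 -0.3  1. ]
```

Emit:
{"op": "apply_moves", "data": {
  "moves": [
    [[0,0,-0.1],[0,0,0]],
    [[0,0,-0.25],[0,0,0]],
    [[0,0.05,-0.45],[0,0,0]],
    [[-0.1,0.25,-0.55],[0,0,0]],
    [[-0.2,0.45,-0.6],[0,0,0]],
    [[-0.3,0.65,-0.6],[0,0,0]],
    [[-0.45,0.82,-0.6],[0,0,0]],
    [[-0.58,1,-0.6],[0,0,0]],
    [[-0.58,1,-0.6],[0,0,0]],
    [[-0.58,1,-0.6],[0,0,0]]
  ]
}}

```text
t: 24.3
eef_pos: [377.3, -253.0, 178.7]
orientation: [-3.141, -0.0, -0.103]
ft_force: [0.4, -0.6, -0.2]
finger_gap: 31.9
grip_force: 15.0
```

```bash
cat > bore.py <<'E'
from h import *
def bore(n,guess=(403,-272)):
    im,d,K,T=grab(n); np.savez("b_%s.npz"%n,im=im,d=d,K=K,T=T)
    vv,uu=np.mgrid[0:480,0:640]; r=np.stack([uu,vv,np.ones_like(uu)],-1)@np.linalg.inv(K).T*d[...,None]; P=r@T[:3,:3].T+T[:3,3]
    near=(np.hypot(P[...,0]-guess[0],P[...,1]-guess[1])<28)&(d>0)
    print(n,"z pcts",np.percentile(P[near][:,2],[5,25,50,75,95]).round(1))
    fl=P[near&(P[...,2]<69)]; tp=P[near&(P[...,2]>72)&(P[...,2]<79)]
    print(len(fl),len(tp))
    # radial-edge circle: inner boundary of top points by angle
    c=np.array(guess,float)
    for _ in range(5):
        v=tp[:,:2]-c; a=np.arctan2(v[:,1],v[:,0]); rr=np.hypot(*v.T); e=[]
        for k in range(24):
            s=(a>=-np.pi+k*np.pi/12)&(a<-np.pi+(k+1)*np.pi/12)
            if s.sum()>2: j=rr[s].argmin(); e.append(tp[s][j,:2])
        e=np.array(e); A=np.c_[2*e,np.ones(len(e))]; q=np.linalg.lstsq(A,(e**2).sum(1),rcond=None)[0]; c=q[:2]; R=np.sqrt(q[2]+c@c)
    print(n,"bore circle",c.round(1),"R",R.round(1),len(e))
    for q in finder.place_of("block_heater",n)[:1]:
        u,v=q["xy"][0]*640,q["xy"][1]*480; print("net",q["conf"],at_z(u,v,0,K,T).round(1))
    return im
E
python3 - <<'E'
from bore import *
im=bore("wrist"); bore("top"); save("pics/b1.png",im)
plan((403,-272,120,-.1))
E
```

```text
wrist z pcts [ 72.9 277.4 289.7 300.9 305.9]
2181 1932
wrist bore circle [ 405.  -267.8] R 20.5 24
net 0.91 [ 407.5 -266.6    0. ]
top z pcts [555.2 568.2 574.4 578.5 581.1]
7 18
top bore circle [366.6 146.8] R 394.9 2
net 0.65 [ 400.7 -265.3    0. ]
[[0.108, 0.069, 0.234], [-0.0, 0.0, 0.0]]
t 24.5 [ 377.9 -252.2  178.5] [-3.141  0.    -0.1  ] 31.8 [-0.2  0.5  0.8]
```

View pics/b1.png

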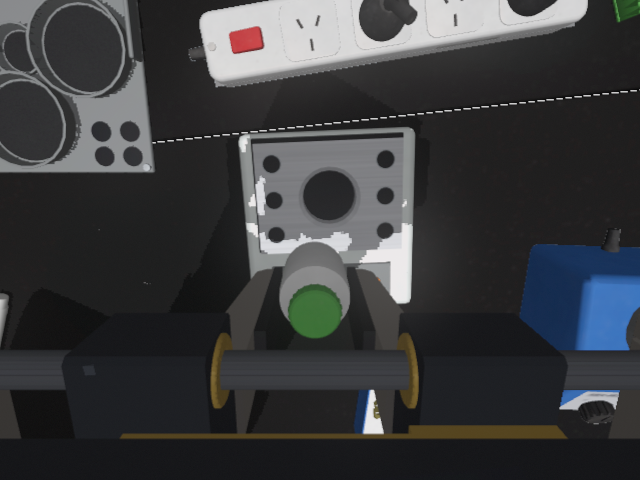

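The bore is clearly visible at (329,195), and the vial is held upright with its green cap at (315,310). I measure the vial's offset in the hand.

Run:
```python
from caps import *
caps("wrist",["green"])
plan((405,-267.8,120,-.1),(405,-267.8,78.5,-.1))
```

```text
wrist green [ 288  285   54   53 2223] top [ 379.9 -253.1  212.5] circ 379.2 -253.0 11.4
wrist green [614   0  26  24 485] top [ 525.5 -526.1   18.4] circ 525.5 -526.6 7.2
[[0.114, 0.051, 0.234], [-0.0, 0.0, -0.0]]
[[0.114, 0.051, 0.4], [-0.0, 0.0, -0.0]]
t 24.55 [ 377.8 -252.3  178.5] [-3.141  0.    -0.1  ] 31.9 [0.1 0.4 0. ]
```

Emit:
{"op": "apply_moves", "data": {
  "moves": [
    [[0.108,0.049,0.1],[0,0,0]],
    [[0.108,0.049,0.2],[0,0,0]],
    [[0.108,0.049,0.27],[0,0,0]],
    [[0.108,0.049,0.3],[0,0,0]],
    [[0.108,0.049,0.32],[0,0,0]],
    [[0.108,0.049,0.34],[0,0,0]],
    [[0.108,0.049,0.36],[0,0,0]],
    [[0.108,0.049,0.38],[0,0,0]],
    [[0.108,0.049,0.392],[0,0,0]],
    [[0.108,0.049,0.392],[0,0,0]]
  ]
}}

```text
t: 25.8
eef_pos: [402.6, -267.9, 80.4]
orientation: [-3.141, 0.0, -0.102]
ft_force: [-0.7, 0.2, -0.4]
finger_gap: 31.7
grip_force: 15.0
```

Emit:
{"op": "apply_moves", "data": {
  "moves": [
    [[0,0,0.004],[0,0,0]],
    [[0,0,0.006],[0,0,0]],
    [[0,0,0.006],[0,0,0]]
  ]
}}

```text
t: 26.18
eef_pos: [403.0, -268.1, 79.6]
orientation: [3.141, -0.0, -0.102]
ft_force: [-0.8, 1.5, 5.1]
finger_gap: 32.0
grip_force: 15.0
```

Emit:
{"op": "apply_moves", "data": {
  "moves": [
    [[0,0,0],[0,0,0]],
    [[0,0,0],[0,0,0]],
    [[0,0,0],[0,0,0]],
    [[0,0,0],[0,0,0]],
    [[0,0,-0.08],[0,0,0]],
    [[0,0,-0.2],[0,0,0]],
    [[-0.12,-0.05,-0.4],[0,0,0]],
    [[-0.12,-0.05,-0.4],[0,0,0]]
  ],
  "claw": 0.35
}}

```text
t: 27.18
eef_pos: [374.6, -252.9, 182.1]
orientation: [3.139, -0.005, -0.102]
ft_force: [0.7, -0.7, 0.3]
finger_gap: 59.5
grip_force: 0.0
```

Run:
```python
from caps import *
im,d,K,T=caps("wrist",["green"]); save("pics/v1.png",im[100:400,150:550])
n="top"; im,d,K,T=grab(n); hsv=cv2.cvtColor(im,cv2.COLOR_RGB2HSV)
for c,(lo,hi) in {"blue":((100,120,60),(125,255,255)),"red":((0,120,60),(8,255,255)),"black":((0,0,0),(180,90,90))}.items():
    m=cv2.inRange(hsv,lo,hi); ys,xs=np.where((m>0)&(d>0)); P=np.array([pt(u,v,d[v,u],K,T) for u,v in zip(xs,ys)])
    Q=P[(P[:,2]>88)&(P[:,2]<145)&(abs(P[:,0]-445)<70)&(abs(P[:,1]-267)<100)]
    if len(Q): z=np.percentile(Q[:,2],80); Q=Q[abs(Q[:,2]-z)<4]; print(c,z.round(1),Q.mean(0).round(1),cv2.minEnclosingCircle(Q[:,:2].astype(np.float32)))
plan((455,208,200,1.745))
```

```text
wrist green [317 187  31  32 763] top [ 404.3 -268.1  113.6] circ 403.9 -268.0 10.5
wrist green [608   0  32  22 516] top [ 523.7 -527.3   22.1] circ 524.6 -527.4 6.4
wrist green [293 274   7  13  43] top [ 332.  -234.6   58.8] circ 331.7 -233.4 5.7
blue 135.5 [436.7 329.9 134.3] ((436.897216796875, 330.3797607421875), 16.77645492553711)
black 109.1 [441.6 260.2 108.7] ((444.4483642578125, 264.1634826660156), 15.358681678771973)
[[0.133, -1.866, -0.084], [0.001, -0.0, -1.176]]
t 27.27 [ 374.5 -252.7  179.3] [ 3.141e+00 -1.000e-03 -1.020e-01] 59.6 [-0.5  0.  -0.3]
```

View pics/v1.png

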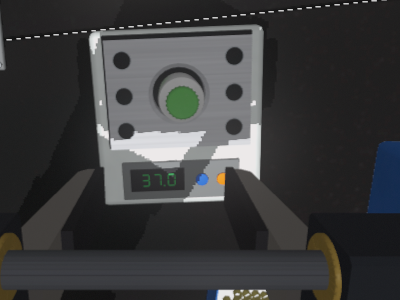

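The green cap sits in the middle of the bore at (181,102). Its top is at z ≈ 113, so it is fully down, at (404,-268). Now the bottles go back.

Emit:
{"op": "apply_moves", "data": {
  "moves": [
    [[0.1,-0.25,-0.15],[0,0,-0.12]],
    [[0.15,-0.5,-0.2],[0,0,-0.24]],
    [[0.15,-0.75,-0.2],[0,0,-0.36]],
    [[0.15,-1,-0.2],[0,0,-0.48]],
    [[0.15,-1,-0.2],[0,0,-0.6]],
    [[0.15,-1,-0.2],[0,0,-0.72]],
    [[0.15,-1,-0.2],[0,0,-0.84]],
    [[0.15,-1,-0.2],[0,0,-0.96]],
    [[0.15,-1,-0.2],[0,0,-1]]
  ],
  "claw": 0.2
}}

```text
t: 28.4
eef_pos: [436.8, -7.5, 227.3]
orientation: [-3.139, 0.0, 1.473]
ft_force: [0.0, -0.5, -0.3]
finger_gap: 73.6
grip_force: 0.0
```

Run:
```python
from h import *
plan((460,150,220,1.745))
```

```text
[[0.636, 0.031, 0.029], [-0.002, -0.0, -0.173]]
t 28.4 [436.8  -7.5 227.3] [-3.139  0.     1.473] 73.6 [ 0.  -0.5 -0.3]
```

Emit:
{"op": "apply_moves", "data": {
  "moves": [
    [[0.2,0.03,0.03],[0,0,-0.1]],
    [[0.4,0.03,0.03],[0,0,-0.173]],
    [[0.6,0.03,0.03],[0,0,-0.173]],
    [[0.636,0.03,0.03],[0,0,-0.173]],
    [[0.636,0.03,0.03],[0,0,-0.173]]
  ]
}}

```text
t: 29.02
eef_pos: [460.2, 149.8, 220.2]
orientation: [-3.139, 0.001, 1.742]
ft_force: [0.2, -0.8, 0.3]
finger_gap: 73.6
grip_force: 0.0
```

Run:
```python
from h import *
im,d,K,T=grab("wrist"); save("pics/w3.png",im)
vv,uu=np.mgrid[0:480,0:640]; P=(np.stack([uu,vv,np.ones_like(uu)],-1)@np.linalg.inv(K).T*d[...,None])@T[:3,:3].T+T[:3,3]
for n,g,z in [("blue",(434,334),134),("black",(445,267),109),("red",(456,209),99)]:
    Q=P[(d>0)&(abs(P[...,2]-z)<4)&(np.hypot(P[...,0]-g[0],P[...,1]-g[1])<26)]
    if len(Q)>5: print(n,len(Q),Q.mean(0).round(1),cv2.minEnclosingCircle(Q[:,:2].astype(np.float32)))
plan((456,209,82,1.745))
```

```text
black 1503 [446.9 265.8 108.1] ((446.9428405761719, 265.8553466796875), 15.419147491455078)
red 1048 [457.1 205.8  98. ] ((457.2743835449219, 205.6527557373047), 14.61191177368164)
[[0.239, 0.025, 0.554], [-0.001, 0.0, -0.002]]
t 29.07 [460.2 149.1 220.5] [-3.140e+00  1.000e-03  1.741e+00] 73.6 [0.3 0.4 0.9]
```

View pics/w3.png

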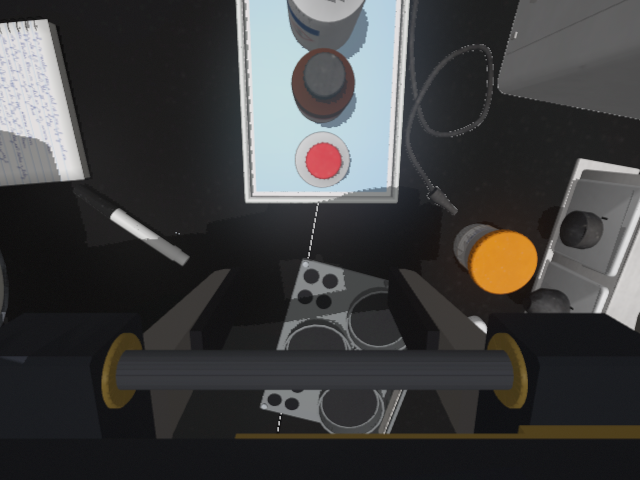

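All three stand upright on the tray: red at (323,160), black (325,78) and blue at the top edge. Grasp red at (456.5,206).

Emit:
{"op": "apply_moves", "data": {
  "moves": [
    [[0.2,0.024,0.05],[0,0,0]],
    [[0.227,0.024,0.15],[0,0,0]],
    [[0.227,0.024,0.3],[0,0,0]],
    [[0.227,0.024,0.42],[0,0,0]],
    [[0.227,0.024,0.52],[0,0,0]],
    [[0.227,0.024,0.554],[0,0,0]],
    [[0.227,0.024,0.554],[0,0,0]]
  ]
}}

```text
t: 29.95
eef_pos: [456.9, 205.9, 83.0]
orientation: [-3.141, 0.0, 1.74]
ft_force: [0.1, 0.4, 0.4]
finger_gap: 73.6
grip_force: 0.0
```

Emit:
{"op": "apply_moves", "data": {
  "moves": [
    [[0,0,0],[0,0,0]],
    [[0,0,0],[0,0,0]],
    [[0,0,0],[0,0,0]],
    [[0,0,0],[0,0,0]],
    [[0,0,0],[0,0,0]]
  ],
  "claw": 1,
  "newtons": 30
}}

```text
t: 30.58
eef_pos: [456.9, 206.9, 83.2]
orientation: [3.141, -0.0, 1.741]
ft_force: [-0.0, -0.4, 0.9]
finger_gap: 28.5
grip_force: 29.9
```

Run:
```python
from h import *
plan((542.5,-73.5,130,1.47))
```

```text
[[-1.163, 0.148, -0.187], [0.0, -0.0, 0.172]]
t 30.57 [456.9 206.9  83.2] [ 3.141 -0.     1.741] 28.5 [-0.  -0.4  0.9]
```

Emit:
{"op": "apply_moves", "data": {
  "moves": [
    [[0,0,-0.12],[0,0,0]],
    [[0,0,-0.25],[0,0,0]],
    [[-0.2,0.02,-0.25],[0,0,0.1]],
    [[-0.4,0.05,-0.25],[0,0,0.172]],
    [[-0.6,0.08,-0.25],[0,0,0.172]],
    [[-0.8,0.1,-0.25],[0,0,0.172]],
    [[-1,0.14,-0.25],[0,0,0.172]],
    [[-1,0.148,-0.25],[0,0,0.172]],
    [[-1,0.148,-0.25],[0,0,0.172]]
  ]
}}

```text
t: 31.7
eef_pos: [535.2, -33.1, 145.3]
orientation: [-3.141, -0.0, 1.47]
ft_force: [-0.8, 0.2, -2.4]
finger_gap: 28.3
grip_force: 30.0
```

Run:
```python
from h import *
plan((542.5,-73,93,1.47))
```

```text
[[-0.156, 0.046, 0.209], [-0.001, -0.0, -0.0]]
t 31.7 [535.2 -33.1 145.3] [-3.141 -0.     1.47 ] 28.3 [-0.8  0.2 -2.4]
```

Emit:
{"op": "apply_moves", "data": {
  "moves": [
    [[-0.1,0.03,0],[0,0,0]],
    [[-0.156,0.046,0.0],[0,0,0]],
    [[-0.156,0.046,0.06],[0,0,0]],
    [[-0.156,0.046,0.12],[0,0,0]],
    [[-0.156,0.046,0.16],[0,0,0]],
    [[-0.156,0.046,0.18],[0,0,0]],
    [[-0.156,0.046,0.195],[0,0,0]],
    [[-0.156,0.046,0.205],[0,0,0]]
  ]
}}

```text
t: 32.7
eef_pos: [543.3, -73.3, 94.3]
orientation: [3.141, -0.0, 1.471]
ft_force: [-0.4, -0.1, -1.4]
finger_gap: 28.6
grip_force: 30.1
```

Emit:
{"op": "apply_moves", "data": {
  "moves": [
    [[0,0,0.005],[0,0,0]],
    [[0,0,0.008],[0,0,0]],
    [[0,0,0.008],[0,0,0]]
  ]
}}

```text
t: 33.08
eef_pos: [543.2, -73.4, 92.5]
orientation: [3.141, -0.0, 1.47]
ft_force: [-1.0, 0.4, -0.4]
finger_gap: 28.7
grip_force: 30.1
```

Emit:
{"op": "apply_moves", "data": {
  "moves": [
    [[0,0,0.003],[0,0,0]],
    [[0,0,0.003],[0,0,0]]
  ]
}}

```text
t: 33.33
eef_pos: [543.5, -73.4, 92.2]
orientation: [3.141, 0.0, 1.47]
ft_force: [-1.7, 0.2, 4.6]
finger_gap: 28.7
grip_force: 30.1
```

Emit:
{"op": "apply_moves", "data": {
  "moves": [
    [[0,0,0],[0,0,0]],
    [[0,0,0],[0,0,0]],
    [[0,0,0],[0,0,0]],
    [[0,0,0],[0,0,0]],
    [[0,0,-0.12],[0,0,0]],
    [[0,0,-0.28],[0,0,0]],
    [[0.25,-0.05,-0.28],[0,0,-0.1]],
    [[0.5,-0.1,-0.28],[0,0,-0.175]],
    [[0.75,-0.2,-0.28],[0,0,-0.175]],
    [[1,-0.3,-0.28],[0,0,-0.175]],
    [[1,-0.45,-0.28],[0,0,-0.175]]
  ],
  "claw": 0.2
}}

```text
t: 34.7
eef_pos: [456.4, 189.8, 161.7]
orientation: [3.14, -0.001, 1.748]
ft_force: [-1.0, -0.5, -0.1]
finger_gap: 73.5
grip_force: 0.0
```

Run:
```python
from h import *
plan((446,266.2,91,1.745))
```

```text
[[0.308, 0.012, 0.283], [0.001, -0.001, 0.002]]
t 34.7 [456.4 189.8 161.7] [ 3.140e+00 -1.000e-03  1.748e+00] 73.5 [-1.  -0.5 -0.1]
```

Emit:
{"op": "apply_moves", "data": {
  "moves": [
    [[0.2,0.012,0],[0,0,0]],
    [[0.308,0.012,0.02],[0,0,0]],
    [[0.308,0.012,0.12],[0,0,0]],
    [[0.308,0.012,0.22],[0,0,0]],
    [[0.308,0.012,0.283],[0,0,0]],
    [[0.308,0.012,0.283],[0,0,0]]
  ]
}}

```text
t: 35.45
eef_pos: [445.2, 262.5, 89.9]
orientation: [-3.14, 0.001, 1.745]
ft_force: [0.4, -0.6, 0.3]
finger_gap: 73.7
grip_force: 0.0
```

Emit:
{"op": "apply_moves", "data": {
  "moves": [
    [[0,0,0],[0,0,0]],
    [[0,0,0],[0,0,0]],
    [[0,0,0],[0,0,0]],
    [[0,0,0],[0,0,0]],
    [[0,0,0],[0,0,0]]
  ],
  "claw": 1
}}

```text
t: 36.08
eef_pos: [446.1, 263.2, 91.1]
orientation: [3.141, -0.0, 1.745]
ft_force: [-0.3, 0.4, 1.9]
finger_gap: 30.7
grip_force: 30.0
```

Run:
```python
from h import *
plan((553.3,41.6,150,1.49),(553.3,41.6,101,1.49))
```

```text
[[-0.947, 0.269, -0.236], [0.0, -0.0, 0.163]]
[[-0.947, 0.268, -0.04], [0.0, -0.0, 0.163]]
t 36.08 [446.1 263.2  91.1] [ 3.141 -0.     1.745] 30.7 [-0.3  0.4  1.9]
```

Emit:
{"op": "apply_moves", "data": {
  "moves": [
    [[0,0,-0.12],[0,0,0]],
    [[0,0,-0.25],[0,0,0]],
    [[-0.2,0.05,-0.25],[0,0,0.1]],
    [[-0.4,0.1,-0.25],[0,0,0.163]],
    [[-0.6,0.17,-0.25],[0,0,0.163]],
    [[-0.8,0.23,-0.25],[0,0,0.163]],
    [[-0.958,0.268,-0.25],[0,0,0.163]],
    [[-0.958,0.268,-0.25],[0,0,0.163]],
    [[-0.958,0.268,-0.18],[0,0,0.163]],
    [[-0.958,0.268,-0.12],[0,0,0.163]],
    [[-0.958,0.268,-0.08],[0,0,0.163]],
    [[-0.958,0.268,-0.055],[0,0,0.163]]
  ]
}}

```text
t: 37.58
eef_pos: [552.8, 39.4, 103.5]
orientation: [-3.14, 0.0, 1.49]
ft_force: [-0.8, -1.1, -1.5]
finger_gap: 30.6
grip_force: 30.1
```

Emit:
{"op": "apply_moves", "data": {
  "moves": [
    [[0,0,0.006],[0,0,0]],
    [[0,0,0.012],[0,0,0]],
    [[0,0,0.016],[0,0,0]],
    [[0,0,0.016],[0,0,0]]
  ]
}}

```text
t: 38.08
eef_pos: [553.5, 38.7, 100.8]
orientation: [3.141, -0.0, 1.489]
ft_force: [0.6, -0.2, -0.5]
finger_gap: 30.4
grip_force: 30.1
```

Emit:
{"op": "apply_moves", "data": {
  "moves": [
    [[0,0,0.004],[0,0,0]],
    [[0,0,0.004],[0,0,0]]
  ]
}}

```text
t: 38.33
eef_pos: [553.7, 38.8, 100.0]
orientation: [3.141, -0.0, 1.489]
ft_force: [-0.8, 0.2, 3.3]
finger_gap: 30.4
grip_force: 30.1
```

Emit:
{"op": "apply_moves", "data": {
  "moves": [
    [[0,0,0],[0,0,0]],
    [[0,0,0],[0,0,0]],
    [[0,0,0],[0,0,0]],
    [[0,0,0],[0,0,0]],
    [[0,0,-0.15],[0,0,0]],
    [[0,0,-0.35],[0,0,0]],
    [[0.25,-0.05,-0.45],[0,0,-0.1]],
    [[0.5,-0.1,-0.45],[0,0,-0.16]],
    [[0.75,-0.25,-0.45],[0,0,-0.16]],
    [[0.9,-0.45,-0.45],[0,0,-0.16]],
    [[0.9,-0.5,-0.45],[0,0,-0.16]]
  ],
  "claw": 0.2
}}

```text
t: 39.7
eef_pos: [445.1, 275.4, 212.0]
orientation: [-3.141, -0.0, 1.743]
ft_force: [-0.5, 0.1, -0.4]
finger_gap: 73.7
grip_force: 0.0
```

Run:
```python
from h import *
im,d,K,T=grab("wrist")
vv,uu=np.mgrid[0:480,0:640]; P=(np.stack([uu,vv,np.ones_like(uu)],-1)@np.linalg.inv(K).T*d[...,None])@T[:3,:3].T+T[:3,3]
Q=P[(d>0)&(abs(P[...,2]-134)<4)&(np.hypot(P[...,0]-435,P[...,1]-332)<26)]
print(len(Q),Q.mean(0).round(1),cv2.minEnclosingCircle(Q[:,:2].astype(np.float32)))
plan((434.5,332,111,1.745))
```

```text
2146 [438.9 332.8 133.4] ((438.9973449707031, 332.5860290527344), 17.79960060119629)
[[0.229, 0.006, 0.403], [-0.001, -0.0, -0.001]]
t 39.75 [443.1 275.4 211.8] [-3.139e+00 -1.000e-03  1.743e+00] 73.4 [-1.7  0.4  0.4]
```

Emit:
{"op": "apply_moves", "data": {
  "moves": [
    [[0.2,0.012,0],[0,0,0]],
    [[0.231,0.012,0.06],[0,0,0]],
    [[0.231,0.012,0.16],[0,0,0]],
    [[0.231,0.012,0.26],[0,0,0]],
    [[0.231,0.012,0.36],[0,0,0]],
    [[0.231,0.012,0.403],[0,0,0]],
    [[0.231,0.012,0.403],[0,0,0]]
  ]
}}

```text
t: 40.62
eef_pos: [440.1, 329.8, 110.6]
orientation: [-3.14, 0.001, 1.74]
ft_force: [-0.3, 0.1, 0.1]
finger_gap: 73.6
grip_force: 0.0
```

Emit:
{"op": "apply_moves", "data": {
  "moves": [
    [[0,0,0],[0,0,0]],
    [[0,0,0],[0,0,0]],
    [[0,0,0],[0,0,0]],
    [[0,0,0],[0,0,0]],
    [[0,0,0],[0,0,0]]
  ],
  "claw": 1,
  "newtons": 35
}}

```text
t: 41.25
eef_pos: [439.7, 330.6, 111.8]
orientation: [-3.14, -0.0, 1.74]
ft_force: [-3.3, -0.6, 6.7]
finger_gap: 35.7
grip_force: 32.1
```

Run:
```python
from h import *
plan((493,-12.3,170,1.49),(440,20,160,1.49))
```

```text
[[-1.388, -0.022, -0.233], [-0.001, 0.0, 0.159]]
[[-1.225, -0.209, -0.193], [-0.001, 0.0, 0.159]]
t 41.25 [439.7 330.6 111.8] [-3.14 -0.    1.74] 35.7 [-3.3 -0.6  6.7]
```

Emit:
{"op": "apply_moves", "data": {
  "moves": [
    [[0,0,-0.12],[0,0,0]],
    [[0,0,-0.25],[0,0,0]],
    [[-0.2,-0.05,-0.25],[0,0,0.1]],
    [[-0.4,-0.1,-0.25],[0,0,0.159]],
    [[-0.6,-0.15,-0.25],[0,0,0.159]],
    [[-0.8,-0.2,-0.25],[0,0,0.159]],
    [[-1,-0.2,-0.25],[0,0,0.159]],
    [[-1,-0.2,-0.25],[0,0,0.159]]
  ]
}}

```text
t: 42.25
eef_pos: [433.2, 73.1, 173.8]
orientation: [-3.142, 0.001, 1.487]
ft_force: [-0.2, 0.7, -3.6]
finger_gap: 35.1
grip_force: 35.4
```

Run:
```python
from h import *
plan((450,-12.3,165,1.49),(493,-12.3,165,1.49),(493,-12.3,121,1.49))
```

```text
[[-0.335, 0.096, 0.035], [-0.0, 0.0, -0.002]]
[[-0.32, 0.267, 0.035], [-0.0, 0.0, -0.002]]
[[-0.32, 0.267, 0.211], [-0.0, 0.0, -0.002]]
t 42.25 [433.2  73.1 173.8] [-3.142e+00  1.000e-03  1.487e+00] 35.1 [-0.2  0.7 -3.6]
```

Emit:
{"op": "apply_moves", "data": {
  "moves": [
    [[-0.2,0.05,0],[0,0,0]],
    [[-0.33,0.096,0],[0,0,0]],
    [[-0.325,0.18,0],[0,0,0]],
    [[-0.325,0.267,0.0],[0,0,0]],
    [[-0.325,0.267,0.03],[0,0,0]],
    [[-0.325,0.267,0.1],[0,0,0]],
    [[-0.325,0.267,0.15],[0,0,0]],
    [[-0.325,0.267,0.18],[0,0,0]],
    [[-0.325,0.267,0.2],[0,0,0]],
    [[-0.325,0.267,0.2],[0,0,0]]
  ]
}}

```text
t: 43.5
eef_pos: [493.0, -10.6, 123.7]
orientation: [-3.141, 0.0, 1.491]
ft_force: [0.8, -0.4, -3.2]
finger_gap: 35.3
grip_force: 35.3
```

Emit:
{"op": "apply_moves", "data": {
  "moves": [
    [[0,0,0.006],[0,0,0]],
    [[0,0,0.01],[0,0,0]],
    [[0,0,0.01],[0,0,0]]
  ]
}}

```text
t: 43.88
eef_pos: [493.5, -10.6, 121.7]
orientation: [3.141, -0.0, 1.491]
ft_force: [-0.3, -0.3, 1.2]
finger_gap: 35.3
grip_force: 35.5
```

Emit:
{"op": "apply_moves", "data": {
  "moves": [
    [[0,0,0.002],[0,0,0]],
    [[0,0,0.004],[0,0,0]]
  ]
}}

```text
t: 44.12
eef_pos: [493.9, -10.3, 121.5]
orientation: [3.141, -0.0, 1.491]
ft_force: [-5.0, 1.9, 16.8]
finger_gap: 35.4
grip_force: 36.1
```

Emit:
{"op": "apply_moves", "data": {
  "moves": [
    [[0,0,0],[0,0,0]],
    [[0,0,0],[0,0,0]],
    [[0,0,0],[0,0,0]],
    [[0,0,0],[0,0,0]],
    [[0,0,-0.15],[0,0,0]],
    [[0,0,-0.35],[0,0,0]],
    [[0,0,-0.55],[0,0,0]],
    [[-0.1,0,-0.65],[0,0,0]],
    [[-0.3,0,-0.7],[0,0,0]],
    [[-0.3,0,-0.7],[0,0,0]],
    [[-0.3,0,-0.7],[0,0,0]]
  ],
  "claw": 0.2
}}

```text
t: 45.5
eef_pos: [487.1, -85.0, 294.9]
orientation: [-3.141, -0.001, 1.49]
ft_force: [-0.8, 0.6, 0.1]
finger_gap: 73.7
grip_force: 0.0
```

Run:
```python
from h import *
print(env.observe()["eef_pos"])
im,d,K,T=grab("wrist"); im2,d2,*_=grab("scene"); save("pics/f.png",np.hstack([cv2.resize(im,(400,300)),cv2.resize(im2[150:390,200:520],(400,300))]))
vv,uu=np.mgrid[0:480,0:640]; P=(np.stack([uu,vv,np.ones_like(uu)],-1)@np.linalg.inv(K).T*d[...,None])@T[:3,:3].T+T[:3,3]
for n,g,z in [("blue",(493,-12),143),("black",(554,42),118),("red",(543,-73),108),("vial",(404,-268),113)]:
    Q=P[(d>0)&(abs(P[...,2]-z)<5)&(np.hypot(P[...,0]-g[0],P[...,1]-g[1])<26)]
    if len(Q)>5: print(n,len(Q),Q.mean(0).round(1),cv2.minEnclosingCircle(Q[:,:2].astype(np.float32)))
```

```text
[487.08373865 -85.03479086 294.92171056]
blue 1348 [489.2  -7.8 142.4] ((489.32769775390625, -7.78740119934082), 17.62260627746582)
black 1015 [554.6  41.  116.9] ((554.867431640625, 40.92580795288086), 15.593279838562012)
red 656 [543.  -74.1 106.9] ((543.2457885742188, -74.40242767333984), 14.51723575592041)
vial 9 [ 403.8 -276.7  113.4] ((403.705078125, -277.0627746582031), 4.384725570678711)
```

View pics/f.png

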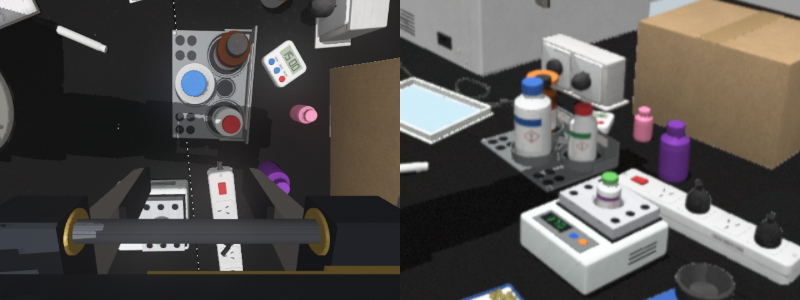

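The bottles are back in their own seats: blue is about 6 mm from its start and black and red about 1 mm. All are upright at the right height, the vial stands in the bore, and the gripper is clear.

```bash
python3 -c "
from h import *
print(job.hand_in())"
```

```text
the job is handed in; nothing more can be done
None
```

The job is handed in: the control vial stands fully down in the heater's bore and all three bottles are upright in their original seats (blue about 6 mm off its start, black and red about 1 mm), after the red bottle once landed on the tray's rim at up to 82 N wrist force and was lifted off and set down properly; the verdict was not reported.

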